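Set the assembly nest and hold a lopsided power module over it

TASK

Get the assembly nest ready and bring the power module to it. First throw the nest's red-knobbed lever from the narrow notch into the green-marked middle notch, so that the jaw stands at the module's width; then pick the module up off the bench by its upright web at its balance point, carry it level, and hold it level and still about 8 cm above the nest's rest pads, square over the nest with the transformer end at the nest's open end (away from the orange end stop). Finish while holding it there, clear of everything and not put down, so that a colleague can lay the insulating pad beneath it; leave the screws, board rack, covers and screwdriver where they are.

Things in the scene. Friction and masses are not known exactly. Their poses are not given: they have to be found in the camera images.
- module: Power module, loose, flat on the bench, 0.6 to 0.8 kg. Aluminium plate 220 (x) by 64 (y) by 4 mm; on its centre line a bare upright aluminium web 8 mm thick (y), x = -105 to +60 mm, top edge 52 mm above the underside. Transformer at the +x end. Small parts up to 42 mm high flank the web from x = -105 to -39 mm; beyond, its sides are free. Origin: centre of the underside; z up.
- transformer_top (a point): Middle of the top of the module's heavy transformer (dark core, yellow winding): module frame x = 85, y = 0, z = 53 mm. It spans x = 62 to 108 mm, y = -28 to 28 mm and is up to 54 mm high over the module's underside.
- module_balance (a point): The balance point on the module's web: 29 mm from the plate's middle towards the transformer (module frame x = 29, y = 0, z = 34 mm), a good place to pinch the web: 30 mm above the plate's top face, 18 mm below the web's top edge. The centre of mass lies 15 mm straight below it. Axes as the module's.
- nest: Assembly nest, fixed. Aluminium base 290 (x) by 195 mm (y = -60 to 135), 12 mm thick, two white rest pads on it. Dark fence (36 mm high) along y = -35 mm; orange end stop (42 mm high) at the -x end, inner face at x = -115 mm; the +x end is open. Jaw and lever on the +y side. Origin: on the bench under the middle of the module's place; x from end stop to open end, z up.
- nest_mid (a point): Middle of the nest at the height of the rest pads' tops, 18 mm above the bench: the module's origin lies here when it is seated, its x along the nest's x. Axes as the nest's.
- jaw_face (a point): Middle of the top edge of the orange face of the nest's dark jaw, 38 mm above the bench. The jaw slides along the nest's y, driven by the lever: its face stands at nest y = 17, 35, 53 mm in the narrow, green and wide notch.
- lever (a joint): Lever angle, rad, anticlockwise from above: steel arm on a vertical pivot over a notched index plate. Notches at 0 (narrow, arm leaning to the nest's +x), 0.5 (middle, between the two green-painted lobes; arm along the nest's +y) and 1.0 (wide); travel -0.1 to 1.1. A spring plunger draws it into the nearest notch; the hump halfway between notches takes about 5 N at the knob to pass.
- lever_knob (a point): Middle of the red upright knob on the lever's end, 68 mm above the bench, 85 mm from the pivot axis. The knob is a cylinder 24 mm across, from 48 to 90 mm above the bench, fixed to the arm (arm's top 48 mm above the bench).
- lever_pivot (a point): Point on the lever's vertical pivot axis at the height of the knob's middle, 68 mm above the bench; nest frame x = 0, y = 100 mm. Axes as the nest's.
- screw_bin: Bystander: black open bin of screws, 150 by 110 by 55 mm, loose; origin at the centre of its underside. Leave alone.
- board_rack: Bystander: black rack of upright green circuit boards, 90 by 200 mm, 74 mm high, loose; origin at the centre of its underside. Leave alone.
- cover_stack: Bystander: stack of white plastic covers, 105 by 150 mm, 95 mm high, loose; origin at the centre of its underside. Leave alone.
- driver: Bystander: black electric screwdriver with an orange ring lying along its x, 200 mm long, 38 mm thick, loose; origin under its middle. Leave alone.
Mind the look-alikes: they are no part of the job. There is more than one size of the module; the job needs the smaller.

How it is judged:
On the way, in this order (a step that is already met when the one before it is completed fails the run):
1. the lever has been thrown and rests in the green notch (within 0.08 rad of 0.5) (value of joint lever between 0.42 and 0.58 rad and velocity of joint lever between -0.1 and 0.1 rad/s), for 0.3 s.
2. the module is lifted clear of the bench (2 cm or more), pinched within 20 mm of its balance point along its length, level within 6 degrees (height (world z) of module above 0.02 m and angle between module's own z axis and vertical below 0.105 rad and x of the grasp point in the frame of module_balance between -0.02 and 0.02 m and contact force between the fingers and module above 2 N and contact force between module and nest below 0.2 N and contact force between module and screw_bin below 0.2 N and contact force between module and board_rack below 0.2 N and contact force between module and cover_stack below 0.2 N and contact force between module and driver below 0.2 N), for 0.2 s.
At the end, for the whole second after the job is handed in: Lever in the green notch (0.42 to 0.58 rad); module in the fingers, pinched within 20 mm of its balance point, touching nothing else, 50 to 110 mm above the rest pads, centred within 15 mm, turned within 0.1 rad, transformer at the open end, level within 0.07 rad, still (value of joint lever between 0.42 and 0.58 rad and z of module in the frame of nest_mid between 0.05 and 0.11 m and horizontal distance between module and nest_mid below 0.015 m and angle between the x axis of module and the x axis of nest, either way round below 0.1 rad and x of module_balance in the frame of nest above 0 m and angle between module's own z axis and vertical below 0.07 rad and linear speed of module below 0.02 m/s and angular speed of module below 0.1 rad/s and x of the grasp point in the frame of module_balance between -0.02 and 0.02 m and contact force between the fingers and module above 2 N and contact force between module and nest below 0.2 N and contact force between module and screw_bin below 0.2 N and contact force between module and board_rack below 0.2 N and contact force between module and cover_stack below 0.2 N and contact force between module and driver below 0.2 N); the arm keeps its last pose, push and grip.
It fails at once if the module is tipped by more than 12 degrees (angle between module's own z axis and vertical above 0.21 rad).
It fails at once if the screw bin is moved by more than 2 cm (distance of screw_bin from where it was at the start of the episode above 0.02 m).
It fails at once if the board rack is moved by more than 2 cm (distance of board_rack from where it was at the start of the episode above 0.02 m).
It fails at once if the stack of covers is moved by more than 2 cm (distance of cover_stack from where it was at the start of the episode above 0.02 m).
It fails at once if the screwdriver is moved by more than 2 cm (distance of driver from where it was at the start of the episode above 0.02 m).
It also fails if it takes over 51 s, if anything falls off the work surface, if the arm or the gripper's body presses on something with over 40 N, if the wrist force passes 120 N, or if a joint passes its speed limit or range.

ROBOT

A 6-joint arm with a two-finger parallel gripper is mounted at the origin on the work surface. World frame = base frame: x ahead of the robot, y to its left, z up, the work surface at z = 0. Lengths are in m, angles in rad, forces in N, time in s.
With the tool pointing down it reaches from about 0.35 to 0.775 m from the base axis. Payload 7.3 kg.
Tool frame: the origin (TCP) lies at the very end of the fingers, on their centre line; the grasp point (between the pads) lies 19 mm behind it (robot.pinch_z is the distance from the TCP to the grasp point, in m); z points along the fingers, y is the line along which they close (so a half turn about z gives the same grasp; the last joint's range is limited). The gripper opens to 92 mm and grips with 3 to 60 N. Pads are 19 mm wide; open, the fingers measure 130 mm over their backs; the gripper's body (75 mm by 190 mm) begins 47 mm behind the grasp point.
Start: joints at [1.184, 0.342, 1.524, -0, 1.275, -0.146], TCP at [0.125, 0.51, 0.227] pointing down, gripper open.
Joint ranges: [-2.53, 2.53], [-0.77, 2.02], [0.04, 2.7], [-1, 4.14], [0.28, 2.66], [-3.11, 3.11]. Speed limits (rad/s): [2.57, 2.57, 3.14, 3.14, 3.14, 3.14].

INTERFACE

Orientations are given as [roll, pitch, yaw] about the fixed x, y, z axes, in that order (R = Rz(yaw) Ry(pitch) Rx(roll)).
In Python, from cell import robot gives the robot as it stands.
- The arm moves only by the tool move_arm, never from a script. Its argument "motion" is a list of rows, each a list of 6 numbers: the shift along the tool's x, y, z in units of 0.1 m (1.0 is 0.1 m), then the turn, a rotation vector about the tool's x, y, z in units of pi rad (1.0 is pi rad). In form: [[dx, dy, dz, rx, ry, rz], ...]. A call has 1 to 12 rows; each row is the pose to reach, as a shift and turn from the pose commanded when the call began, along the tool's axes at that moment, turning the shorter way round; what a row does not reach only later rows make up. A row lasts 1/8 s, in which the tool goes at most 62.5 mm and 10.7 degrees, less where a joint would pass 70% of its speed; a pose out of reach is approached as far as the arm can. A call with a number of a shift or a turn outside -1 to 1 is refused whole. A call with a gripper value outside its range is refused whole. "fingers" is the opening, from -1 (shut) to 1 (fully open), set as the call begins (left out, the last holds). The fingers move at their own pace and stop on an object; "newtons" is the grip in N (left out, the last holds). Time passes only in rows, so rows that repeat a pose let the fingers close. It gives the time, the measured TCP pose, the force, the opening and the grip force at its end, in the units of the state.
- robot.observe(): the state, without advancing time (a new reading comes with each control period).
- robot.read_camera(name): name is "scene" or "top" or "wrist"; returns a dict with "image" (384x512x3 uint8, red, green, blue), "range_z" (384x512 float32, m along the optical axis (not along the pixel's ray), 0 where there is no reading), "vfov" (degrees; the focal length in pixels is half the picture's height over the tangent of half this angle, whatever the lens; pixels are square), "cx", "cy" (the principal point, pixels), "k1" (the pictures are not rectified: a ray, as slopes to the right and down, at radius r is drawn at 1 + k1 r^2 times it, then the intrinsics apply), "extrinsics" (4x4, takes a point from camera to world coordinates); the wrist camera has in their place "hand_eye" (4x4, takes a point from camera to tool coordinates, whose origin is the TCP and whose axes are the flange's). Camera axes: x right, y up, looking along -z (the intrinsics and any distortion apply to the point x, -y, -z); pixel columns grow to the right and rows downward; lengths in m; the calibration is good to about 2 mm. A picture is of the moment at which its call begins: read the wrist's pose just before it.
- robot.hand_in(): hands the job in; it is judged then, once.
The state is a dict: "time": time; "qpos": joint angles; "qvel": joint speeds; "joint_efforts": joint torques, N m; "tool_pos": TCP position; "tool_rot": TCP orientation; "contact_force": force on the tool from outside, world axes, zero at the start; "torque": the same for the moment, N m; "opening": finger opening in m; "grip_force": force on a finger pad.
Only numpy, scipy, OpenCV 4.12 (cv2) and the standard library are available. Lean on these libraries where they do the work, as an engineer would, in place of code of your own. Each camera call takes 0.05 s, during which the arm holds its last target. There are 200 camera calls.

## Working session

There is one attempt and no reset: what is moved stays moved. The work goes in short steps, Python scripts to look and compute and a tool call to move; the robot and the scene stay as the last step left them, time stands still between calls to the robot, and variables do not carry over. Pictures are saved under pics/ and viewed, at most 10 in all, crops included, and the job is handed in when it is done.

Besides the shell and the picture viewer there is one more tool, called by a JSON object that holds its "name" and its "arguments", one argument or row to a line. move_arm: Moves the arm, as the interface text tells. Shifts and turns lie within -1 to 1; 1 stands for 0.1 m of shift or pi rad of turn. Its arguments: {"type":"object","properties":{"motion":{"type":"array"},"fingers":{"type":"number"},"newtons":{"type":"number"}},"required":["motion"]}

```bash
mkdir -p pics; ls
cat > h.py <<'E'
import numpy as np, cv2, pickle
from cell import robot
from scipy.spatial.transform import Rotation as R
def grab(name,tag):
    s=robot.observe(); c=robot.read_camera(name)
    T=c.get("extrinsics")
    if T is None:
        M=np.eye(4);M[:3,:3]=R.from_euler('xyz',s['tool_rot']).as_matrix();M[:3,3]=s['tool_pos'];T=M@c["hand_eye"]
    c['T']=np.array(T); pickle.dump(c,open(f'{tag}.pkl','wb'))
    cv2.imwrite(f'pics/{tag}.png',c['image'][...,::-1]); return c
def load(tag): return pickle.load(open(f'{tag}.pkl','rb'))
def cloud(c):
    H,W=c['range_z'].shape; f=H/2/np.tan(np.radians(c['vfov'])/2)
    K=np.array([[f,0,c['cx']],[0,f,c['cy']],[0,0,1.]])
    u,v=np.meshgrid(np.arange(W),np.arange(H)); p=np.stack([u,v],-1).reshape(-1,1,2).astype(float)
    n=cv2.undistortPoints(p,K,np.array([c['k1'],0,0,0.]))
    # note: k1 acts on slopes
    n=n.reshape(H,W,2); z=c['range_z']
    P=np.stack([n[...,0]*z,-n[...,1]*z,-z],-1)
    return P@c['T'][:3,:3].T+c['T'][:3,3]
def ray(c,u,v,h):
    H,W=c['range_z'].shape; f=H/2/np.tan(np.radians(c['vfov'])/2)
    K=np.array([[f,0,c['cx']],[0,f,c['cy']],[0,0,1.]])
    n=cv2.undistortPoints(np.array([[[u,v]]],float),K,np.array([c['k1'],0,0,0.])).ravel()
    d=c['T'][:3,:3]@np.array([n[0],-n[1],-1]); o=c['T'][:3,3]
    return o+d*(h-o[2])/d[2]
E
python3 - <<'E'
from h import *
print(robot.observe(),robot.pinch_z)
a=grab('top','top1');b=grab('scene','scene1')
for c in(a,b):print(c['vfov'],c['k1'],c['T'].round(3).tolist())
big=cv2.resize(a['image'],(800,600),interpolation=cv2.INTER_CUBIC)
cv2.imwrite('pics/top1b.png',big[...,::-1])
E
```

```text
pics
{'time': 0.0, 'qpos': array([ 1.18397684e+00,  3.42704379e-01,  1.52501257e+00, -4.08318479e-06,
        1.27541335e+00, -1.45953122e-01]), 'qvel': array([-1.72050733e-04, -5.48713816e-04, -6.36463820e-04, -9.53335744e-04,
       -1.36624888e-03, -6.70940275e-05]), 'joint_efforts': array([-1.16946935e-04, -4.31244493e+01, -2.44226986e+01,  7.17665255e-02,
        5.58816246e-02, -1.12836406e-04]), 'tool_pos': array([0.12503487, 0.50947089, 0.22605604]), 'tool_rot': array([-3.14007078e+00, -2.19766468e-04,  2.90072731e+00]), 'contact_force': array([-0.08561455, -0.82388194, -0.47954452]), 'torque': array([ 0.00998906,  0.07366506, -0.02706109]), 'grip_force': 0.0, 'opening': 0.09175909131438707} 0.0188
57.830935591304794 -0.0192243888154351 [[-0.019, 0.991, -0.135, 0.355], [-1.0, -0.019, -0.003, -0.028], [-0.005, 0.134, 0.991, 1.236], [0.0, 0.0, 0.0, 1.0]]
54.62517680654486 -0.08022727719191727 [[-0.496, -0.654, 0.571, 1.236], [0.868, -0.361, 0.34, 0.441], [-0.017, 0.664, 0.747, 1.022], [0.0, 0.0, 0.0, 1.0]]
```

View pics/top1b.png

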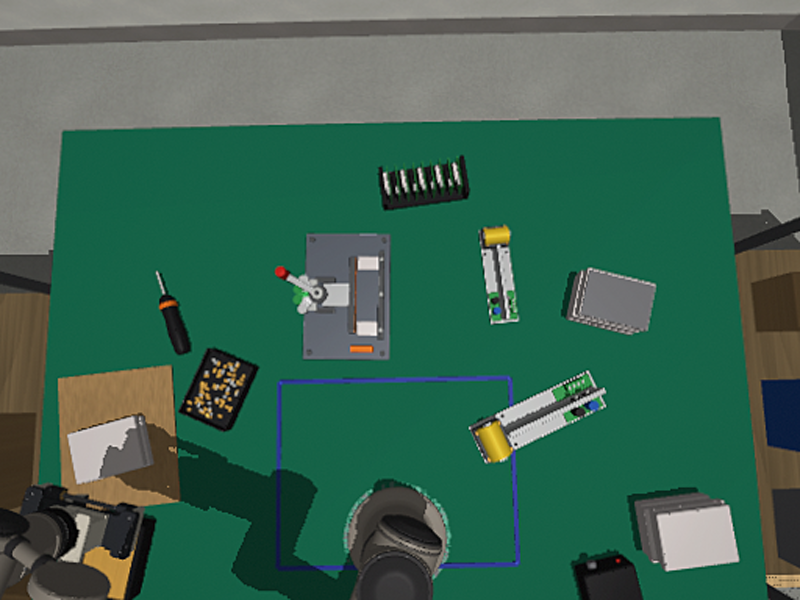

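View pics/scene1.png

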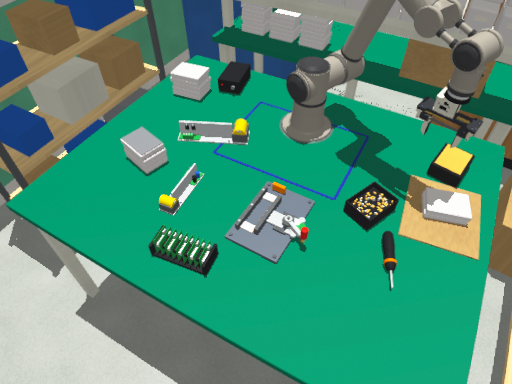

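Top view (800x600 px): nest with its base at about (303–390, 234–359) and orange stop at (361,349), so its open end points away from the robot. The red knob is at (281,272), leaning to narrow. The small module is at (498,275), about 97 px long, with its transformer at (495,236). The larger look-alike is at (540,415).

Run:
```python
from h import *
c=load('top1');P=cloud(c);im=c['image'].astype(int)
V,U=np.mgrid[:384,:512]
box=lambda a,b,x,y:(U>a/1.5625)&(U<b/1.5625)&(V>x/1.5625)&(V<y/1.5625)
z=P[...,2]
print('table z',np.median(z[box(300,500,395,470)]))
hsv=cv2.cvtColor(c['image'],cv2.COLOR_RGB2HSV)
red=box(260,300,255,290)&(im[...,0]>150)&(im[...,1]<70); q=P[red];print('knob',len(q),q[q[:,2]>.08].mean(0).round(4))
b=box(290,400,225,370)&(z>.006)&(z<.018);q=P[b];r=cv2.minAreaRect((q[:,:2]*1000).astype(np.float32));print('base',len(q),r)
o=box(340,385,338,358)&(z>.03);q=P[o];print('stop',q.mean(0).round(4))
m=box(465,530,215,335)&(z>.002)&(hsv[...,1]<90);q=P[m];print('mod',len(q),cv2.minAreaRect((q[:,:2]*1000).astype(np.float32)))
w=box(465,530,245,335)&(z>.043);q=P[w];print('web',len(q),q.mean(0).round(4),np.ptp(q,0));l=cv2.fitLine((q[:,:2]*1000).astype(np.float32),cv2.DIST_HUBER,0,.01,.01).ravel();print(l)
t=box(465,530,215,255)&(z>.035);q=P[t];print('trafo',len(q),q.mean(0).round(4))
for n,uvh in dict(nestcorners=[(306,234,.012),(390,234,.012),(389,359,.012),(303,359,.012)],mod=[(480,228,.004),(519,321,.004),(489,324,.004)],knob=[(281,271,.09)]).items():
  for u,v,h in uvh: print(n,ray(c,u/1.5625,v/1.5625,h).round(4))
```

```text
table z -0.0001853002477606447
knob 29 [0.5677 0.2302 0.1292]
base 3298 ((524.3204345703125, 106.88031768798828), (226.18641662597656, 305.0510559082031), 87.1360855102539)
stop [0.4077 0.0674 0.0405]
mod 656 ((484.5855712890625, -196.31890869140625), (170.59310913085938, 390.46343994140625), 61.19908905029297)
web 146 [ 0.5307 -0.2261  0.1564] [0.27627815 0.23203178 1.19262422]
[ 9.9860525e-01  5.2797262e-02  5.4999335e+02 -2.4449347e+02]
trafo 201 [ 0.6441 -0.2302  0.077 ]
nestcorners [0.6761 0.1968 0.012 ]
nestcorners [0.6721 0.0023 0.012 ]
nestcorners [0.3849 0.0089 0.012 ]
nestcorners [0.3884 0.2019 0.012 ]
mod [ 0.6844 -0.2074  0.004 ]
mod [ 0.4654 -0.2879  0.004 ]
mod [ 0.4599 -0.2194  0.004 ]
knob [0.5751 0.2358 0.09  ]
```

```bash
cat > plan.py <<'E'
import sys; from h import *
# plan.py x y z yaw : prints the moves, each from the pose left by the one before
s=robot.observe(); p=s['tool_pos'].copy(); Rm=R.from_euler('xyz',s['tool_rot'])
x,y,z,yaw=map(float,sys.argv[1:5]); tgt=np.array([x,y,z]); Rt=R.from_euler('xyz',[np.pi,0,yaw])
print('from',p.round(4),s['tool_rot'].round(4),'t',s['time'],'q6',s['qpos'][5].round(2))
for i in range(12):
    d=Rm.inv().apply(tgt-p)/.1; rv=(Rm.inv()*Rt).as_rotvec()/np.pi
    k=min(1,1/np.abs(d).max()); n=max(2,int(np.ceil(np.linalg.norm(d*k)*.1/.0625)))
    if k<1: rv=rv*min(1,n*.055/max(np.linalg.norm(rv),1e-9))
    row=np.r_[d*k,rv].round(3); print('rows>=',max(n,int(np.ceil(np.linalg.norm(rv)/.059))),row.tolist())
    p=p+Rm.apply(row[:3]*.1); Rm=Rm*R.from_rotvec(row[3:]*np.pi)
    if k==1: break
E
python3 plan.py .575 .237 .2 1.05; python3 -c "
from h import *
c=grab('wrist','w0');print(c['hand_eye'].round(3),c['vfov'])"
```

```text
from [0.1251 0.5095 0.2261] [-3.1403e+00 -2.0000e-04  2.9008e+00] t 0.1 q6 -0.15
rows>= 2 [-1.0, -0.313, 0.052, -0.0, 0.0, 0.11]
rows>= 2 [-1.0, 0.042, 0.05, -0.0, 0.0, 0.11]
rows>= 2 [-1.0, 0.408, 0.054, -0.0, 0.0, 0.11]
rows>= 3 [-1.0, 0.9, 0.067, -0.0, 0.0, 0.165]
rows>= 2 [-0.247, 0.746, 0.039, 0.0, 0.0, 0.094]
[[-0.     0.969  0.247  0.066]
 [ 1.     0.    -0.     0.001]
 [-0.     0.247 -0.969 -0.158]
 [ 0.     0.     0.     1.   ]] 66.9553451516666
```

{"name": "move_arm", "arguments": {
  "motion": [
    [-0.5, -0.155, 0.025, 0, 0, 0.055],
    [-1.0, -0.313, 0.05, 0, 0, 0.11],
    [-1.0, -0.313, 0.05, 0, 0, 0.11]
  ]
}}

```text
time: 0.52
tool_pos: [0.2172, 0.454, 0.2213]
tool_rot: [-3.141, 0.001, 2.55]
contact_force: [-0.5, 0.4, 0.1]
opening: 0.0918
grip_force: 0.0
```

{"name": "move_arm", "arguments": {
  "motion": [
    [-0.5, 0.02, 0.025, 0, 0, 0.055],
    [-1.0, 0.04, 0.05, 0, 0, 0.11],
    [-1.0, 0.04, 0.05, 0, 0, 0.11]
  ]
}}

```text
time: 0.9
tool_pos: [0.3019, 0.4026, 0.2164]
tool_rot: [-3.141, 0.0, 2.206]
contact_force: [-0.5, -0.1, -0.7]
opening: 0.092
grip_force: 0.0
```

{"name": "move_arm", "arguments": {
  "motion": [
    [-0.5, 0.2, 0.025, 0, 0, 0.055],
    [-1.0, 0.41, 0.05, 0, 0, 0.11],
    [-1.0, 0.41, 0.05, 0, 0, 0.11]
  ]
}}

```text
time: 1.27
tool_pos: [0.3942, 0.3473, 0.2113]
tool_rot: [-3.141, 0.0, 1.862]
contact_force: [-2.2, -0.1, -0.6]
opening: 0.092
grip_force: 0.0
```

{"name": "move_arm", "arguments": {
  "motion": [
    [-0.33, 0.3, 0.02, 0, 0, 0.055],
    [-0.67, 0.6, 0.04, 0, 0, 0.11],
    [-1.0, 0.9, 0.067, 0, 0, 0.165],
    [-1.0, 0.9, 0.067, 0, 0, 0.165]
  ]
}}

```text
time: 1.78
tool_pos: [0.5085, 0.2783, 0.2044]
tool_rot: [-3.141, 0.0, 1.346]
contact_force: [-1.7, 0.9, 0.4]
opening: 0.0915
grip_force: 0.0
```

{"name": "move_arm", "arguments": {
  "motion": [
    [-0.12, 0.37, 0.02, 0, 0, 0.047],
    [-0.247, 0.746, 0.04, 0, 0, 0.094],
    [-0.247, 0.746, 0.04, 0, 0, 0.094],
    [-0.247, 0.746, 0.04, 0, 0, 0.094]
  ]
}}

```text
time: 2.28
tool_pos: [0.5735, 0.2392, 0.2009]
tool_rot: [-3.14, 0.0, 1.055]
contact_force: [0.2, 0.2, -0.5]
opening: 0.092
grip_force: 0.0
```

```bash
python3 plan.py .575 .237 .2 1.05
python3 - <<'E'
from h import *
c=grab('wrist','w1');P=cloud(c);im=c['image'].astype(int)
red=(im[...,0]>120)&(im[...,1]<60)&(im[...,2]<60);q=P[red];print(len(q),q.mean(0),np.median(q,0));t=q[abs(q[:,2]-.09)<.004]
print(len(t),t.mean(0),t.min(0),t.max(0))
E
```

```text
from [0.5735 0.2392 0.2009] [-3.1401e+00  2.0000e-04  1.0553e+00] t 2.275 q6 0.79
rows>= 2 [-0.012, 0.025, 0.009, -0.0, 0.0, 0.002]
78 [0.57964759 0.25026051 0.0809205 ] [0.58037916 0.25140133 0.07796725]
23 [0.57468303 0.24611092 0.08769416] [0.56597249 0.23322966 0.08610817] [0.58827801 0.25437098 0.08944258]
```

View pics/w1.png

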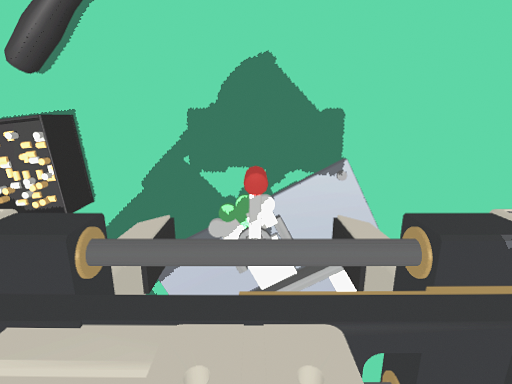

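The wrist view shows the red knob at (256,180), laterally centred between the fingers, with the arm and green lobes just below it. I'll refine the knob position and the nest edges.

Run:
```python
from h import *
c=load('w1');P=cloud(c);hsv=cv2.cvtColor(c['image'],cv2.COLOR_RGB2HSV)
red=((hsv[...,0]<8)|(hsv[...,0]>172))&(hsv[...,1]>150)&(hsv[...,2]>80);red[:, :200]=0;red[:,310:]=0
v,u=np.nonzero(red);print(len(u),u.min(),u.max(),v.min(),v.max())
q=P[red]
for a,b in((.086,.095),(.05,.086)):
  t=q[(q[:,2]>a)&(q[:,2]<b)];print(len(t),np.median(t,0).round(4),t.min(0).round(4),t.max(0).round(4))
print('top',ray(c,(u.min()+u.max())/2,v.min(),.09).round(4),ray(c,u.min(),(v.min()+v.max())/2,.085).round(4),ray(c,u.max(),(v.min()+v.max())/2,.085).round(4))
print('nest corner',ray(c,345,160,.012))
```

```text
536 244 267 166 194
434 [0.5774 0.2432 0.0895] [0.566  0.2318 0.086 ] [0.5887 0.2544 0.0915]
94 [0.5823 0.2526 0.0725] [0.5664 0.2366 0.0558] [0.5889 0.2543 0.086 ]
top [0.5854 0.2573 0.09  ] [0.5686 0.2502 0.085 ] [0.5879 0.2392 0.085 ]
nest corner [0.67668926 0.19899679 0.012     ]
```

{"name": "move_arm", "arguments": {
  "motion": [
    [0.05, 0.015, 0.5, 0, 0, 0],
    [0.05, 0.015, 0.95, 0, 0, 0],
    [0.05, 0.015, 0.95, 0, 0, 0]
  ],
  "fingers": 0.2
}}

```text
time: 2.7
tool_pos: [0.5755, 0.2416, 0.1031]
tool_rot: [-3.136, 0.005, 1.053]
contact_force: [0.3, 1.0, 0.2]
opening: 0.0665
grip_force: 0.0
```

{"name": "move_arm", "arguments": {
  "motion": [
    [0, 0, 0.25, 0, 0, 0],
    [0, 0, 0.48, 0, 0, 0],
    [0, 0, 0.48, 0, 0, 0]
  ]
}}

```text
time: 3.08
tool_pos: [0.5785, 0.2416, 0.0589]
tool_rot: [-3.141, 0.0, 1.052]
contact_force: [-1.3, 0.4, -0.3]
opening: 0.0552
grip_force: 0.0
```

{"name": "move_arm", "arguments": {
  "motion": [
    [0, 0, 0, 0, 0, 0],
    [0, 0, 0, 0, 0, 0],
    [0, 0, 0, 0, 0, 0],
    [0, 0, 0, 0, 0, 0]
  ],
  "fingers": -1,
  "newtons": 15
}}

```text
time: 3.58
tool_pos: [0.5786, 0.2416, 0.0588]
tool_rot: [-3.141, -0.001, 1.05]
contact_force: [-3.7, 2.8, 4.6]
opening: 0.0238
grip_force: 15.0
```

{"name": "move_arm", "arguments": {
  "motion": [
    [-0.002, -0.053, 0, 0, 0, -0.02],
    [-0.007, -0.106, 0, 0, 0, -0.04],
    [-0.015, -0.158, 0, 0, 0, -0.06],
    [-0.026, -0.21, 0, 0, 0, -0.08],
    [-0.041, -0.261, 0, 0, 0, -0.1],
    [-0.059, -0.311, 0, 0, 0, -0.12],
    [-0.08, -0.36, 0, 0, 0, -0.14],
    [-0.104, -0.408, 0, 0, 0, -0.16],
    [-0.104, -0.408, 0, 0, 0, -0.16],
    [-0.104, -0.408, 0, 0, 0, -0.16]
  ]
}}

```text
time: 4.82
tool_pos: [0.5379, 0.2538, 0.0587]
tool_rot: [-3.142, -0.002, 1.553]
contact_force: [-4.0, 6.9, 4.4]
opening: 0.0236
grip_force: 15.0
```

{"name": "move_arm", "arguments": {
  "motion": [
    [0, 0, 0, 0, 0, 0],
    [0, 0, 0, 0, 0, 0],
    [0, 0, 0, 0, 0, 0],
    [0, 0, 0, 0, 0, 0]
  ],
  "fingers": 0.0
}}

```text
time: 5.32
tool_pos: [0.5385, 0.252, 0.0579]
tool_rot: [3.142, 0.0, 1.553]
contact_force: [0.7, -0.1, 0.0]
opening: 0.0455
grip_force: 0.0
```

{"name": "move_arm", "arguments": {
  "motion": [
    [0, 0, -0.4, 0, 0, 0],
    [0, 0, -0.8, 0, 0, 0],
    [0, 0, -1, 0, 0, 0],
    [0, 0, -1, 0, 0, 0]
  ]
}}

```text
time: 5.82
tool_pos: [0.5393, 0.2524, 0.1596]
tool_rot: [3.138, -0.001, 1.553]
contact_force: [-0.1, 0.3, -0.9]
opening: 0.0462
grip_force: 0.0
```

Run:
```python
from h import *
c=grab('wrist','w2');P=cloud(c);hsv=cv2.cvtColor(c['image'],cv2.COLOR_RGB2HSV)
red=((hsv[...,0]<8)|(hsv[...,0]>172))&(hsv[...,1]>150)&(hsv[...,2]>80);red[:, :200]=0;red[:,310:]=0
q=P[red];t=q[(q[:,2]>.086)&(q[:,2]<.095)];print(len(t),np.median(t,0).round(4),t.min(0).round(4),t.max(0).round(4))
```

```text
578 [0.5362 0.2551 0.0896] [0.5254 0.2434 0.086 ] [0.5469 0.2659 0.0919]
```

View pics/w2.png

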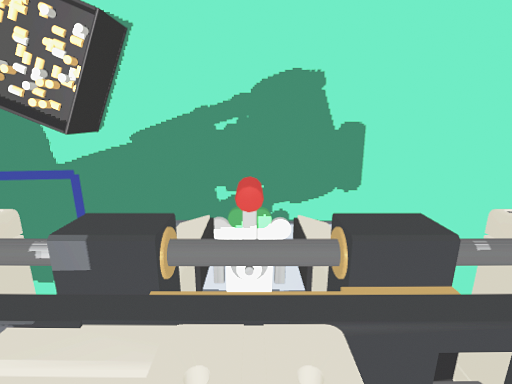

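The knob now sits between the two green lobes at about (.536,.255), having turned 0.51 rad. Next I'll look at the module from close by.

```bash
python3 plan.py .50 -.247 .25 0.06
```

```text
from [0.5385 0.2521 0.1581] [ 3.1408e+00 -3.0000e-04  1.5529e+00] t 5.875 q6 0.33
rows>= 2 [-1.0, -0.059, -0.184, 0.0, -0.0, 0.11]
rows>= 2 [-1.0, 0.295, -0.192, 0.0, -0.0, 0.11]
rows>= 3 [-1.0, 0.732, -0.228, 0.0, -0.0, 0.165]
rows>= 2 [-0.447, 1.0, -0.202, -0.0, -0.0, 0.09]
rows>= 2 [-0.085, 0.621, -0.115, -0.0, -0.0, 0.0]
```

{"name": "move_arm", "arguments": {
  "motion": [
    [-0.5, -0.03, -0.09, 0, 0, 0.055],
    [-1.0, -0.06, -0.184, 0, 0, 0.11],
    [-1.0, -0.06, -0.184, 0, 0, 0.11]
  ],
  "fingers": 0.8
}}

```text
time: 6.25
tool_pos: [0.5302, 0.1495, 0.1756]
tool_rot: [-3.14, 0.001, 1.203]
contact_force: [0.2, 0.6, 0.8]
opening: 0.071
grip_force: 0.0
```

{"name": "move_arm", "arguments": {
  "motion": [
    [-0.5, 0.15, -0.1, 0, 0, 0.055],
    [-1.0, 0.295, -0.192, 0, 0, 0.11],
    [-1.0, 0.295, -0.192, 0, 0, 0.11]
  ]
}}

```text
time: 6.62
tool_pos: [0.5226, 0.0464, 0.195]
tool_rot: [-3.141, 0.001, 0.859]
contact_force: [-0.7, 1.3, -1.0]
opening: 0.0827
grip_force: 0.0
```

{"name": "move_arm", "arguments": {
  "motion": [
    [-0.33, 0.24, -0.08, 0, 0, 0.055],
    [-0.67, 0.48, -0.15, 0, 0, 0.11],
    [-1.0, 0.73, -0.228, 0, 0, 0.165],
    [-1.0, 0.73, -0.228, 0, 0, 0.165]
  ]
}}

```text
time: 7.12
tool_pos: [0.5133, -0.0759, 0.2177]
tool_rot: [-3.141, 0.0, 0.343]
contact_force: [-0.2, -0.3, -0.3]
opening: 0.0825
grip_force: 0.0
```

{"name": "move_arm", "arguments": {
  "motion": [
    [-0.22, 0.5, -0.1, 0, 0, 0.045],
    [-0.447, 1.0, -0.2, 0, 0, 0.09],
    [-0.447, 1.0, -0.2, 0, 0, 0.09]
  ]
}}

```text
time: 7.5
tool_pos: [0.505, -0.1856, 0.2377]
tool_rot: [-3.141, 0.0, 0.06]
contact_force: [-0.2, 1.1, -0.6]
opening: 0.0826
grip_force: 0.0
```

{"name": "move_arm", "arguments": {
  "motion": [
    [-0.04, 0.31, -0.06, 0, 0, 0],
    [-0.085, 0.62, -0.115, 0, 0, 0],
    [-0.085, 0.62, -0.115, 0, 0, 0],
    [-0.085, 0.62, -0.115, 0, 0, 0]
  ]
}}

```text
time: 8.0
tool_pos: [0.5002, -0.2444, 0.2489]
tool_rot: [-3.14, 0.001, 0.064]
contact_force: [-0.5, -0.0, -0.2]
opening: 0.0826
grip_force: 0.0
```

```bash
python3 plan.py .50 -.247 .25 0.06;  python3 - <<'E'
from h import *
c=grab('wrist','w3');P=cloud(c)
q=P[(P[...,2]>.047)&(P[...,2]<.053)&(P[...,0]>.45)&(P[...,0]<.625)&(abs(P[...,1]+.247)<.03)]
print(len(q),q.min(0).round(4),q.max(0).round(4)); l=cv2.fitLine((q[:,:2]*1000).astype(np.float32),cv2.DIST_HUBER,0,.01,.01).ravel();print(l)
m=(P[...,2]>.002)&(P[...,2]<.007)&(abs(P[...,1]+.247)<.06)&(P[...,0]>.44)&(P[...,0]<.72);q=P[m]
print(len(q),cv2.minAreaRect((q[:,:2]*1000).astype(np.float32)))
E
```

```text
from [ 0.5002 -0.2444  0.2489] [-3.1395e+00  1.1000e-03  6.4100e-02] t 8.0 q6 0.91
rows>= 2 [-0.004, 0.026, -0.011, -0.001, 0.0, 0.001]
793 [ 0.4706 -0.2592  0.0471] [ 0.6248 -0.2346  0.053 ]
[ 9.9599892e-01  8.9365602e-02  5.4993488e+02 -2.4500647e+02]
4375 ((580.2304077148438, -247.76901245117188), (255.93246459960938, 118.58318328857422), 0.8228272199630737)
```

View pics/w3.png

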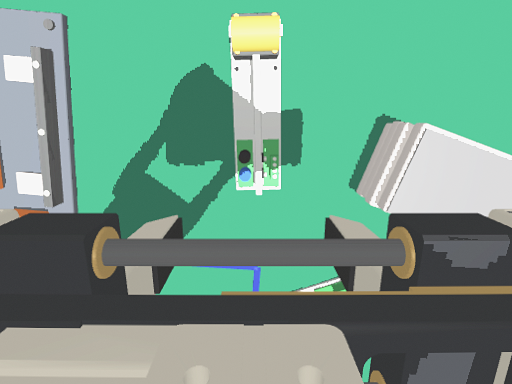

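Wrist view: module plate spans (231–281, 25–190), the transformer is at (256,35), and the web top runs from (259,193) to (256,57). The nest fence is at the left. I'll fix the web line and ends using known heights.

Run:
```python
from h import *
c=load('w3');im=c['image'];P=cloud(c)
cv2.imwrite('pics/w3c.png',cv2.resize(im[5:205,210:310],(400,800)[::1],interpolation=cv2.INTER_CUBIC)[:600*2:,:,::-1][::1] if 0 else cv2.resize(np.hstack([im[5:105,210:310],im[105:205,210:310]]),(800,400),interpolation=cv2.INTER_CUBIC)[...,::-1])
for n,u,v,h in [('RL',235,189.5,.004),('RR',280.5,189.5,.004),('FR',281,33,.004),('webR',259,193.5,.052),('webF',256,57,.052)]: print(n,ray(c,u,v,h).round(4))
for v in range(60,190,15):
  row=[(u,P[v,u]) for u in range(240,275) if .046<P[v,u,2]<.056]
  if row: print(v,row[0][0],row[-1][0],np.mean([r[1] for r in row],0).round(4))
```

```text
RL [ 0.4626 -0.219   0.004 ]
RR [ 0.4668 -0.284   0.004 ]
FR [ 0.67  -0.267  0.004]
webR [ 0.4716 -0.252   0.052 ]
webF [ 0.6311 -0.2376  0.052 ]
60 253 259 [ 0.628  -0.2378  0.0516]
75 253 259 [ 0.6119 -0.2388  0.052 ]
90 254 260 [ 0.5956 -0.2411  0.0518]
105 254 260 [ 0.5789 -0.2422  0.0521]
120 255 260 [ 0.5618 -0.244   0.0523]
135 255 261 [ 0.5443 -0.2457  0.0522]
150 255 261 [ 0.5264 -0.247   0.0523]
165 256 261 [ 0.5079 -0.2489  0.0516]
180 256 261 [ 0.4889 -0.2501  0.0515]
```

View pics/w3c.png

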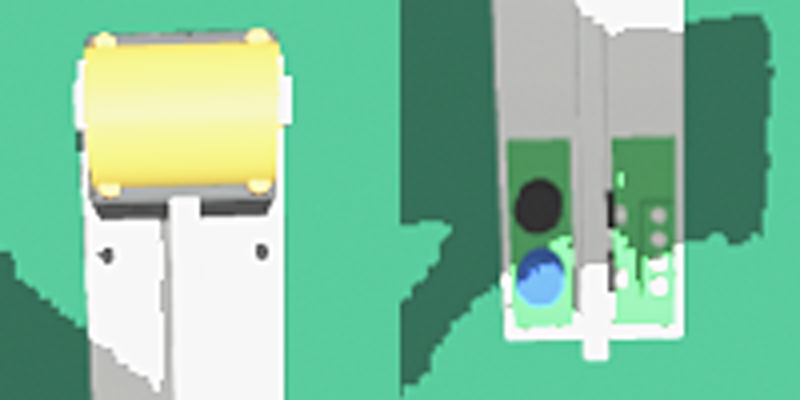

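```bash
python3 plan.py .604 -.24 .10 0.088
```

```text
from [ 0.5002 -0.2445  0.2491] [-3.1399e+00  9.0000e-04  6.4000e-02] t 8.05 q6 0.91
rows>= 2 [0.698, 0.016, 1.0, -0.001, 0.0, -0.008]
rows>= 2 [0.342, 0.015, 0.49, 0.0, 0.0, 0.0]
```

{"name": "move_arm", "arguments": {
  "motion": [
    [0.35, 0.01, 0.5, 0, 0, -0.004],
    [0.7, 0.016, 1.0, 0, 0, -0.008],
    [0.7, 0.016, 1.0, 0, 0, -0.008]
  ]
}}

```text
time: 8.43
tool_pos: [0.5691, -0.2404, 0.1435]
tool_rot: [-3.135, 0.009, 0.09]
contact_force: [-1.6, -0.0, -0.0]
opening: 0.0826
grip_force: 0.0
```

{"name": "move_arm", "arguments": {
  "motion": [
    [0.17, 0.01, 0.25, 0, 0, 0],
    [0.342, 0.015, 0.48, 0, 0, 0],
    [0.342, 0.015, 0.48, 0, 0, 0],
    [0.342, 0.015, 0.48, 0, 0, 0]
  ]
}}

```text
time: 8.93
tool_pos: [0.6041, -0.2424, 0.1038]
tool_rot: [3.14, -0.002, 0.087]
contact_force: [-0.5, -0.2, 0.2]
opening: 0.0829
grip_force: 0.0
```

```bash
python3 plan.py .604 -.24 .016 0.088;python3 - <<'E'
from h import *
c=grab('wrist','w4')
P=cloud(c)
for v in range(0,260,12):
  row=[(u,P[v,u]) for u in range(225,290) if .046<P[v,u,2]<.056]
  if row: print(v,row[0][0],row[-1][0],np.mean([r[1] for r in row],0).round(4))
E
```

```text
from [ 0.6041 -0.2424  0.1038] [ 3.1405e+00 -1.6000e-03  8.6800e-02] t 8.925 q6 0.98
rows>= 2 [-0.001, -0.025, 0.878, 0.0, -0.001, -0.0]
120 225 289 [ 0.6675 -0.2384  0.0508]
132 225 289 [ 0.6592 -0.2392  0.0525]
144 225 288 [ 0.6506 -0.2396  0.0499]
168 246 256 [ 0.633  -0.2371  0.052 ]
180 247 256 [ 0.6241 -0.2383  0.0521]
192 247 256 [ 0.6149 -0.239   0.0516]
204 247 256 [ 0.6057 -0.2398  0.0521]
216 247 256 [ 0.5962 -0.2406  0.0521]
228 247 256 [ 0.5862 -0.2415  0.0515]
```

View pics/w4.png

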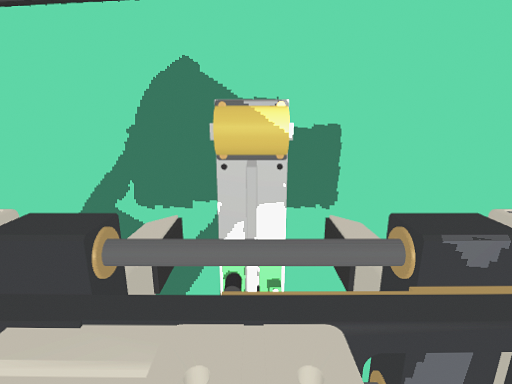

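The web is centred between the fingers, with its front end at (251,162), and the position is confirmed. I'll descend and grip.

{"name": "move_arm", "arguments": {
  "motion": [
    [0, -0.025, 0.3, 0, 0, 0],
    [0, -0.025, 0.6, 0, 0, 0],
    [0, -0.025, 0.8, 0, 0, 0],
    [0, -0.025, 0.87, 0, 0, 0],
    [0, -0.025, 0.87, 0, 0, 0],
    [0, -0.025, 0.87, 0, 0, 0]
  ]
}}

```text
time: 9.72
tool_pos: [0.6045, -0.2405, 0.0164]
tool_rot: [3.14, -0.002, 0.086]
contact_force: [1.2, -0.3, 0.4]
opening: 0.0828
grip_force: 0.0
```

{"name": "move_arm", "arguments": {
  "motion": [
    [0, 0, 0, 0, 0, 0],
    [0, 0, 0, 0, 0, 0],
    [0, 0, 0, 0, 0, 0],
    [0, 0, 0, 0, 0, 0],
    [0, 0, 0, 0, 0, 0],
    [0, 0, 0, 0, 0, 0],
    [0, 0, 0, 0, 0, 0],
    [0, 0, 0, 0, 0, 0]
  ],
  "fingers": -1,
  "newtons": 40
}}

```text
time: 10.72
tool_pos: [0.6039, -0.2403, 0.0149]
tool_rot: [3.141, -0.0, 0.086]
contact_force: [1.2, 1.3, 0.3]
opening: 0.0077
grip_force: 40.0
```

Gripped at 7.7 mm. I'll lift gently.

{"name": "move_arm", "arguments": {
  "motion": [
    [0, 0, -0.05, 0, 0, 0],
    [0, 0, -0.15, 0, 0, 0],
    [0, 0, -0.3, 0, 0, 0],
    [0, 0, -0.45, 0, 0, 0],
    [0, 0, -0.6, 0, 0, 0],
    [0, 0, -0.75, 0, 0, 0],
    [0, 0, -0.85, 0, 0, 0],
    [0, 0, -0.9, 0, 0, 0],
    [0, 0, -0.9, 0, 0, 0],
    [0, 0, -0.9, 0, 0, 0]
  ]
}}

```text
time: 11.98
tool_pos: [0.6034, -0.2399, 0.1042]
tool_rot: [-3.141, 0.001, 0.086]
contact_force: [0.2, -0.2, -8.7]
opening: 0.0079
grip_force: 40.0
```

Run:
```python
from h import *
s=robot.observe();print(s['tool_pos'],s['tool_rot'],s['grip_force'],s['opening'])
c=grab('wrist','w5');P=cloud(c)
for v in range(100,240,10):
  row=[P[v,u] for u in range(235,270) if .11<P[v,u,2]<.15]
  if row: print(v,len(row),np.mean(row,0).round(4))
# nest from scene/top
c=grab('top','top2');P=cloud(c)
```

```text
[ 0.6034467  -0.23989278  0.10421148] [-3.14085755e+00  1.02199820e-03  8.59476031e-02] 39.99779999256134 0.007945302923563859
100 35 [ 0.6758 -0.232   0.1295]
110 35 [ 0.6715 -0.2324  0.1369]
120 35 [ 0.6675 -0.2328  0.1396]
130 35 [ 0.6635 -0.2331  0.1409]
140 34 [ 0.6595 -0.2333  0.1418]
150 35 [ 0.6554 -0.2338  0.1414]
160 35 [ 0.6511 -0.2342  0.14  ]
170 34 [ 0.6462 -0.2346  0.1366]
180 35 [ 0.6388 -0.2351  0.1234]
190 16 [ 0.634  -0.2363  0.1241]
200 18 [ 0.6338 -0.2363  0.1409]
210 18 [ 0.6294 -0.2367  0.1414]
220 31 [ 0.6204 -0.2365  0.1295]
230 33 [ 0.6173 -0.2375  0.1345]
```

Run:
```python
from h import *
c=load('w3');P=cloud(c);X=P
b=[]
for v in range(20,205,4):
  u=[u for u in range(40,100) if .008<P[v,u,2]<.016]
  if u: b.append(P[v,max(u)])
b=np.array(b);l=cv2.fitLine((b[:,:2]*1000).astype(np.float32),cv2.DIST_HUBER,0,.01,.01).ravel();print('edge y=-60 (w3)',len(b),l,'yaw',np.arctan(l[1]/l[0]))
f=P[(P[...,2]>.033)&(P[...,2]<.039)&(P[...,0]>.42)&(P[...,0]<.66)&(P[...,1]>.0)&(P[...,1]<.06)];l=cv2.fitLine((f[:,:2]*1000).astype(np.float32),cv2.DIST_HUBER,0,.01,.01).ravel();print('fence',len(f),f.min(0),f.max(0),np.arctan(l[1]/l[0]),l)
c=load('top2');P=cloud(c);im=c['image']
f=P[(P[...,2]>.008)&(P[...,2]<.016)&(P[...,0]>.35)&(P[...,0]<.72)&(P[...,1]>-.02)&(P[...,1]<.22)];print('top base',np.percentile(f,[.5,99.5],axis=0).round(4))
cv2.imwrite('pics/t2c.png',cv2.resize(im[140:240,170:270],(600,600),interpolation=cv2.INTER_CUBIC)[...,::-1])
```

```text
edge y=-60 (w3) 47 [ 9.9973494e-01 -2.3024140e-02  5.5215161e+02  7.7183843e+00] yaw -0.023026174
fence 1701 [0.43079311 0.01759693 0.03300075] [0.63033129 0.03691634 0.03883939] -0.02744944 [ 9.9962330e-01 -2.7445992e-02  5.3663721e+02  2.6121872e+01]
top base [[0.4006 0.0052 0.0081]
 [0.6747 0.2024 0.0158]]
```

View pics/t2c.png

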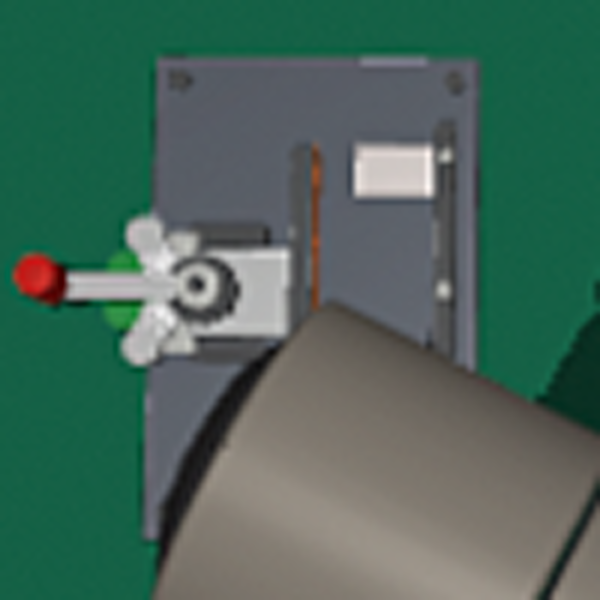

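Module is lifted level and the lever sits centred between the green lobes. The nest middle is at about (.532,.069) with yaw -.025.

```bash
python3 plan.py .561 .068 .114 -0.025
```

```text
from [ 0.6035 -0.2399  0.1042] [-3.1408e+00  1.0000e-03  8.5900e-02] t 12.075 q6 0.99
rows>= 2 [-0.051, -1.0, -0.031, -0.0, 0.0, 0.035]
rows>= 2 [-0.163, -1.0, -0.031, -0.0, 0.0, 0.0]
rows>= 2 [-0.162, -1.0, -0.031, -0.0, 0.0, 0.0]
rows>= 2 [-0.013, -0.08, -0.003, -0.0, 0.0, 0.0]
```

{"name": "move_arm", "arguments": {
  "motion": [
    [0, -0.08, -0.06, 0, 0, 0.003],
    [-0.01, -0.25, -0.1, 0, 0, 0.01],
    [-0.02, -0.45, -0.13, 0, 0, 0.017],
    [-0.03, -0.65, -0.16, 0, 0, 0.025],
    [-0.04, -0.83, -0.16, 0, 0, 0.032],
    [-0.05, -1.0, -0.16, 0, 0, 0.035]
  ]
}}

```text
time: 12.82
tool_pos: [0.5901, -0.1397, 0.1213]
tool_rot: [-3.141, -0.0, -0.024]
contact_force: [0.1, -0.0, -6.1]
opening: 0.0079
grip_force: 40.0
```

{"name": "move_arm", "arguments": {
  "motion": [
    [-0.03, -0.18, 0, 0, 0, 0],
    [-0.06, -0.36, 0, 0, 0, 0],
    [-0.09, -0.54, 0, 0, 0, 0],
    [-0.12, -0.72, 0, 0, 0, 0],
    [-0.14, -0.87, 0, 0, 0, 0],
    [-0.16, -1.0, 0, 0, 0, 0]
  ]
}}

```text
time: 13.58
tool_pos: [0.5766, -0.0395, 0.1209]
tool_rot: [-3.142, -0.0, -0.024]
contact_force: [-0.7, 0.7, -7.0]
opening: 0.0081
grip_force: 40.0
```

{"name": "move_arm", "arguments": {
  "motion": [
    [-0.03, -0.18, 0, 0, 0, 0],
    [-0.06, -0.36, 0, 0, 0, 0],
    [-0.09, -0.54, 0, 0, 0, 0],
    [-0.12, -0.72, 0, 0, 0, 0],
    [-0.14, -0.87, 0, 0, 0, 0],
    [-0.16, -1.0, 0, 0, 0, 0],
    [-0.16, -1.0, 0, 0, 0, 0],
    [-0.16, -1.0, 0, 0, 0, 0]
  ]
}}

```text
time: 14.58
tool_pos: [0.5632, 0.0595, 0.1209]
tool_rot: [3.141, -0.0, -0.024]
contact_force: [0.6, 0.5, -7.4]
opening: 0.0078
grip_force: 40.0
```

```bash
python3 plan.py .561 .068 .114 -0.025
```

```text
from [0.5632 0.0595 0.1209] [ 3.1413e+00 -2.0000e-04 -2.4100e-02] t 14.575 q6 1.57
rows>= 2 [-0.024, -0.085, 0.069, 0.0, -0.0, 0.0]
```

{"name": "move_arm", "arguments": {
  "motion": [
    [-0.01, -0.04, 0.03, 0, 0, 0],
    [-0.02, -0.08, 0.06, 0, 0, 0],
    [-0.02, -0.085, 0.07, 0, 0, 0],
    [-0.02, -0.085, 0.07, 0, 0, 0],
    [-0.02, -0.085, 0.07, 0, 0, 0],
    [-0.02, -0.085, 0.07, 0, 0, 0],
    [-0.02, -0.085, 0.07, 0, 0, 0],
    [-0.02, -0.085, 0.07, 0, 0, 0]
  ]
}}

```text
time: 15.58
tool_pos: [0.5613, 0.0684, 0.114]
tool_rot: [-3.142, -0.0, -0.024]
contact_force: [-0.2, 0.5, -7.3]
opening: 0.008
grip_force: 40.0
```

Run:
```python
from h import *
s=robot.observe();print(s['time'],s['tool_pos'],s['tool_rot'],s['grip_force'],s['opening'])
c=grab('wrist','w6');P=cloud(c);d=grab('scene','s6')
q=P[(P[...,2]>.146)&(P[...,2]<.16)&(P[...,0]>.59)&(P[...,0]<.67)];print('trafo top',len(q),q.mean(0),q.min(0),q.max(0))
cv2.imwrite('pics/f6.png',np.hstack([cv2.resize(c['image'],(400,300)),cv2.resize(d['image'][150:300,180:380],(400,300))])[...,::-1])
```

```text
15.575 [0.56126342 0.0683595  0.11395546] [-3.14151455e+00 -1.03010137e-04 -2.40654255e-02] 39.99776601791382 0.007953960297936276
trafo top 8419 [0.61704684 0.06808472 0.14985696] [0.59003702 0.03772244 0.14600098] [0.63123201 0.09827283 0.15357457]
```

View pics/f6.png

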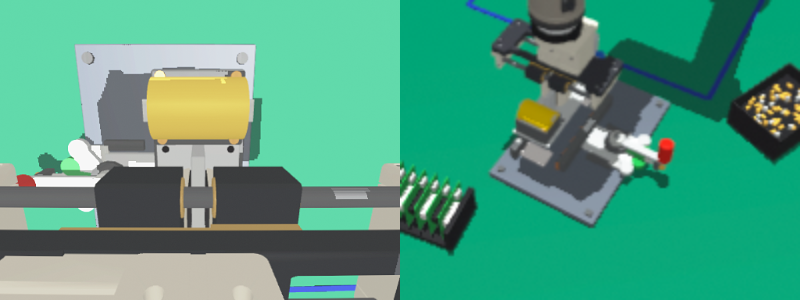

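The module is held over the nest, transformer at the open end, with the lever between the green lobes. I'll do one check of the nest's far corners before handing in.

Run:
```python
from h import *
c=load('w6')
A=ray(c,78*1.28,45*1.28,.012);B=ray(c,255*1.28,45*1.28,.012);print(A,B)
y=(A-B)/np.linalg.norm(A-B);x=np.array([y[1],-y[0],0]);o=(A-.135*y+B+.06*y)/2-.145*x;print('nest mid',o,'yaw',np.arctan2(x[1],x[0]))
s=robot.observe();print('module',s['tool_pos'][:2]-.029*np.array([1,-.024]))
```

```text
[0.67789303 0.19453882 0.012     ] [0.67303602 0.00600412 0.012     ]
nest mid [0.52954686 0.06651814 0.012     ] yaw -0.02575618899506292
module [0.53223883 0.06908731]
```

Within about 4 mm, so I'm handing it in.

```bash
python3 -c "
from cell import robot
print(robot.hand_in())"
```

```text
the job is handed in; nothing more can be done
None
```

I threw the lever into the green notch. The module is held level about 8 cm above the rest pads, within about 4 mm of centre by my measurements, with the transformer at the open end. I handed the job in at about 16 s; no verdict came back.

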